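Find the rocking lid and press it home

TASK

One of the four square lids in the wooden rack is not on properly: press the lids near their front or back edge until you find the one that rocks, then press that lid straight down in its middle until it is fully home. Finish with your fingertips still resting firmly on that lid, pressing it down; do not pick anything up, and leave the other things on the ledge where they are.

Things in the scene. Friction and masses are not known exactly. Their poses are not given: they have to be found in the camera images.
- rack: Fixed wooden tray, 104 mm deep (its x), 475 mm long (its y), 34 mm high. Origin: centre of its underside, z up. In a row along its y it holds four identical clear square containers (70 mm wide) under white square press-on lids, and one lower round screw-top container. Each square container stands on soft foam and sinks level by 1 mm per 2.5 N of push, 8 mm at most.
- place_1 (a point): Middle of the rack's first place, at its -y end, 120 mm above the ledge. Axes as the rack's. The five places are 90 mm apart along the rack's y; each holds a square lidded container or the round one. Lids are 80 mm square, flat, sides parallel to the rack's; tops 120 to 126 mm above the ledge, each container at its own height, so height does not tell which is loose.
- place_2 (a point): The same for the second place. (A lid that is on properly has no play of its own: it only sinks with its container into the foam.)
- place_3 (a point): The same for the third (middle) place.
- place_4 (a point): The same for the fourth place.
- place_5 (a point): The same for the fifth place, at the rack's +y end.
- rock (a joint): Tip of the loose lid, rad: 0 level, as at rest; positive with its edge on the rack's +x side (the back) down, negative with its -x (front) edge down. Until home it balances on a ridge along the rack's y: 3 to 6 N at 20 to 27 mm in front of or behind its middle tips it 0.1 to 0.12 until that edge meets the rim; it springs back level when let go. Once home, 0.015 at most.
- seat (a joint): How far the loose lid has been pressed onto its container, m: 0 at the start (level, 4 mm above home), 0.004 fully home; negative if pulled upward. It goes down when its middle is pressed with more than about 7 N, and stays where it is left; 10 to 18 N is enough and does no harm.
- sink (a joint): How far the container with the loose lid is pressed down into its foam, m: 0 when nothing presses on it, 0.0004 per newton, 0.008 at most.
- screwtop: Loose round clear container with a grey screw-top, 68 mm across and 85 mm high, standing in one of the five places; to be left alone. Origin at the centre of its underside.
- bowl: Loose white ceramic bowl, 120 mm across, 55 mm high, beyond the rack; to be left alone. Origin at the centre of its underside.
- opener: Loose flat steel bottle opener, about 125 mm long, 34 mm wide and 5 mm thick, beyond the rack; to be left alone. Origin at its underside, 42 mm from the tip of its ring end.
- spoon: Loose wooden spoon, 280 mm long, lying to the right of the rack; to be left alone. Origin at its underside.
- mug: Loose blue mug, 80 mm across, 90 mm high, to the right of the rack; to be left alone. Origin at the centre of its underside.

How it is judged:
By the outcome, as a careful person would: the job done as asked, in the order asked, and still so for the second after the job is handed in, while the arm keeps its last pose, push and grip.
It also fails if it takes over 48 s, if anything falls off the work surface, if the arm or the gripper's body presses on something with over 40 N, if the wrist force passes 120 N, or if a joint passes its speed limit or range.

ROBOT

A 6-joint arm with a two-finger parallel gripper is mounted at the origin on the work surface. World frame = base frame: x ahead of the robot, y to its left, z up, the work surface at z = 0. Lengths are in mm, angles in rad, forces in N, time in s.
With the tool pointing down it reaches from about 300 to 775 mm from the base axis. Payload 14.6 kg.
Tool frame: the origin (TCP) lies on the centre line of the jaws, within the pads' length; the fingertips stand 8 mm ahead of it and the grasp point (between the pads) lies 11 mm behind it; z points along the fingers, y is the direction in which the jaws open and shut (so a half turn about z gives the same grasp; the last joint's range is limited). The gripper opens to 94 mm and grips with 3 to 60 N. Pads are 16 mm wide; open, the fingers measure 119 mm over their backs; the gripper's body (75 mm by 177 mm) begins 78 mm behind the grasp point.
Start: joints at [-1.251, 0.3, 1.521, -0, 1.321, -0.067], TCP at [207.467, -509.359, 213.446] pointing down, gripper open.
Joint ranges: [-3.03, 3.03], [-0.79, 2.21], [0.23, 2.52], [-1.04, 4.18], [0, 3.07], [-2.55, 2.55]. Speed limits (rad/s): [2.22, 2.22, 2.57, 3.14, 3.14, 3.14].

INTERFACE

Orientations are given as [roll, pitch, yaw] about the fixed x, y, z axes, in that order (R = Rz(yaw) Ry(pitch) Rx(roll)).
In Python, from cell import read_state, cams, manip gives the robot as it stands.
- The arm moves only by the shell command python3 -m handwheel 'ROWS' [OPENING] [FORCE]. ROWS is JSON, a list of rows, each a list of 4 numbers: the shift along the tool's x, y, z in m, then the turn about the tool's z in degrees. In form: [[dx, dy, dz, turn], ...]. A call has 1 to 5 rows; each row is the pose to reach, as a shift and turn from the pose measured when the call began, along the tool's axes at that moment; what a row does not reach only later rows make up. A row lasts 1/8 s, in which the tool goes at most 62.5 mm and 10.7 degrees, less where a joint would pass 70% of its speed; a pose out of reach is approached as far as the arm can. A call with a gripper value outside its range is refused whole. OPENING is the closure, from 0 (fully open) to 1 (shut), set as the call begins (- or left out, the last holds). The fingers move at their own pace and stop on an object; FORCE is the grip in N (left out, the last holds). Time passes only in rows, so rows that repeat a pose let the fingers close. It gives the time, the measured TCP pose, the force and the opening at its end, in the units of the state.
- read_state(): the state, without advancing time (a new reading comes with each control period).
- cams.camera(name): name is "scene" or "top"; returns the picture (384x512x3 uint8, red, green, blue); there is no depth.
- cams.get_calibration(name): a dict with "vertical_fov" (degrees; the focal length in pixels is half the picture's height over the tangent of half this angle, whatever the lens; pixels are square), "cx", "cy" (the principal point, pixels), "R" (3x3) and "t" (3): a world point X has camera coordinates R X + t. Camera axes: x right, y down, z forward; pixel columns grow to the right and rows downward; lengths in mm; the calibration is good to about 2 mm. A picture is of the moment at which its call begins. get_calibration takes no time and is no camera call.
- manip.sign_off(): hands the job in, once; it reports no verdict.
The state is a dict: "clock": time; "joints": joint angles; "qd": joint speeds; "effort": joint torques, N m; "eef_pos": TCP position; "eef_rot": TCP orientation; "wrist_force": force on the tool from outside, world axes, zero at the start; "moment": the same for the moment, N m; "finger_gap": finger opening in mm.
Only numpy, scipy, OpenCV 4.12 (cv2) and the standard library are available. Lean on these libraries where they do the work, as an engineer would, in place of code of your own. Each camera call takes 0.05 s, during which the arm holds its last target. There are 200 camera calls.

## Working session

There is one attempt and no reset: what is moved stays moved. The work goes in short steps, Python scripts to look and compute and a shell command to move; the robot and the scene stay as the last step left them, time stands still between calls to the robot, and variables do not carry over. Pictures are saved under pics/ and viewed, about 8 in all and at most 12, crops included, and the job is handed in when it is done.

```bash
mkdir -p pics; python3 - <<'E'
from cell import read_state, cams, manip
import cv2
for n in("scene","top"):
    cv2.imwrite(f"pics/{n}0.png",cams.camera(n)[:,:,::-1]); print(n,cams.get_calibration(n))
print(read_state())
E
```

```text
scene {'vertical_fov': 48.04827623302203, 'cx': 256.80397784736493, 'cy': 194.28118667696356, 'R': array([[-0.20000277,  0.97960495, -0.01931405],
       [ 0.61433098,  0.11002093, -0.78134041],
       [-0.76327999, -0.16813547, -0.62380616]]), 't': array([ 198.7658985 , -229.9402378 , 1616.16664484])}
top {'vertical_fov': 43.89904431240324, 'cx': 254.59798677774822, 'cy': 188.5894656820458, 'R': array([[-0.00579357, -0.99964549, -0.02598716],
       [-0.99819484,  0.00733479, -0.05960918],
       [ 0.05977866,  0.0255949 , -0.99788347]]), 't': array([ -86.53935236,  527.82789401, 1263.63903892])}
{'clock': 0.1, 'joints': array([-1.25060060e+00,  3.00420260e-01,  1.52153581e+00,  7.44987459e-06,
        1.32067717e+00, -6.65967501e-02]), 'qd': array([ 0.00158747, -0.00152195, -0.00068762, -0.00019185, -0.0005423 ,
        0.0014784 ]), 'effort': array([ 1.35313123e-03, -5.32639360e+01, -3.53284621e+01,  7.08897924e-02,
        2.34468776e-02, -4.79584628e-05]), 'eef_pos': array([ 207.39944102, -509.15021822,  212.93335847]), 'eef_rot': array([-3.14055486e+00, -7.64484045e-05,  3.86790591e-01]), 'wrist_force': array([-0.61998406, -0.15935268, -0.16641038]), 'moment': array([-0.00761087,  0.00353863, -0.03054734]), 'finger_gap': 93.99935699098674}
```

View pics/top0.png

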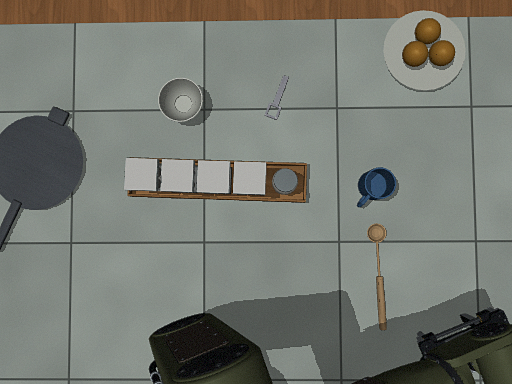

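View pics/scene0.png

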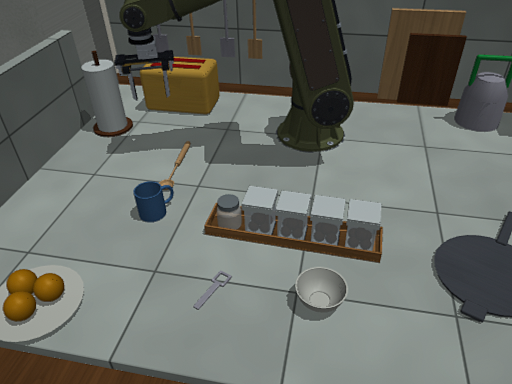

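Top view: screw-top at about (285,181), i.e. place 1 at the -y end. The lids are centred near (250,178), (213,177), (177,175) and (141,174). I'll enlarge this for accurate corners.

```bash
python3 - <<'E'
import cv2
a=cv2.imread("pics/top0.png")[145:215,115:315]; cv2.imwrite("pics/c1.png",cv2.resize(a,None,fx=4,fy=4,interpolation=cv2.INTER_CUBIC))
E
cat > h.py <<'E'
import numpy as np
from cell import cams
def back(px,z,n="top"):
    c=cams.get_calibration(n); f=192/np.tan(np.radians(c["vertical_fov"]/2))
    R=np.array(c["R"]);t=np.array(c["t"])
    d=R.T@np.array([(px[0]-c["cx"])/f,(px[1]-c["cy"])/f,1]); o=-R.T@t
    return o+d*(z-o[2])/d[2]
E
```

```text
(no output)
```

View pics/c1.png

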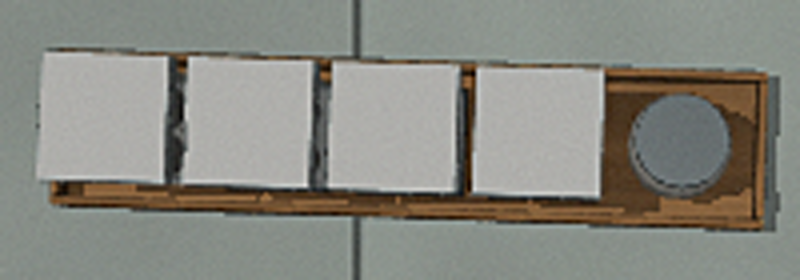

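Crop: lid centres read at (104,118), (248,122), (395,127), (538,132) for places 5, 4, 3, 2.

```bash
python3 - <<'E'
from h import *
from cell import read_state
C=[(538,132),(395,127.5),(248,122.5),(104,118)]
P=np.array([back((115+(u+.5)/4-.5,145+(v+.5)/4-.5),123) for u,v in C]);print(P.round(1))
s=np.polyfit(P[:,1],P[:,0],1);yaw=-np.arctan(s[0]);print("yaw",yaw,np.diff(P[:,1]))
u=np.array([-np.sin(yaw),np.cos(yaw)]);c=P[:,:2].mean(0)
for k in range(4):
  print(k+2,c+u*90*(k-1.5))
E
```

```text
[[547.9 -79.5 123. ]
 [551.3   8.7 123. ]
 [555.2  99.7 123. ]
 [558.7 189.2 123. ]]
yaw -0.040454175798841766 [88.14009211 90.99375934 89.51985247]
2 [547.80973639 -80.38660715]
3 [551.44961922   9.53975858]
4 [555.08950205  99.46612431]
5 [558.72938488 189.39249003]
```

```bash
python3 -m handwheel '[[0.455,-0.279,0,24.5],[0.455,-0.279,0,24.5],[0.455,-0.279,0,24.5],[0.455,-0.279,0,24.5],[0.455,-0.279,0,24.5]]' 1 20
cat > rel.py <<'E'
# print tool-frame shift (mm) to a lid point: rel.py place offset_x tip_z
import sys,numpy as np
from cell import read_state
from scipy.spatial.transform import Rotation as Ro
k,o,z=int(sys.argv[1]),float(sys.argv[2]),float(sys.argv[3]); yaw=-.0405
u=np.array([-np.sin(yaw),np.cos(yaw)]);x=np.array([np.cos(yaw),np.sin(yaw)])
p=np.r_[np.array([553.27,54.5])+u*90*(k-3.5)+x*o,z+8]
s=read_state();R=Ro.from_euler("xyz",s["eef_rot"])
print("shift",R.inv().apply(p-s["eef_pos"]).round(2),"turn",np.degrees(s["eef_rot"][2]-yaw).round(2),"t",s["clock"],"F",s["wrist_force"].round(2),"tip z",s["eef_pos"][2]-8, s["eef_rot"].round(3), "gap",s["finger_gap"])
E
python3 rel.py 2 -23.5 135
```

```text
clock: 0.72
eef_pos: [389.3, -261.5, 213.3]
eef_rot: [-3.141, 0.0, -0.041]
wrist_force: [0.8, -1.3, -0.7]
finger_gap: 47.3
shift [ 127.49 -187.44   70.47] turn -0.04 t 0.725 F [ 0.8  -1.34 -0.68] tip z 205.3334133895469 [-3.141  0.    -0.041] gap 47.31432337352328
```

```bash
python3 -m handwheel '[[0.1275,-0.1874,0,0],[0.1275,-0.1874,0,0],[0.1275,-0.1874,0,0],[0.1275,-0.1874,0,0],[0.1275,-0.1874,0.04,0]]'
python3 -m handwheel '[[0,0,0.01,0],[0,0,0.01,0]]'
python3 rel.py 2 -23.5 130
```

```text
clock: 1.35
eef_pos: [526.5, -77.4, 174.6]
eef_rot: [-3.141, -0.004, -0.038]
wrist_force: [0.9, 0.0, -0.9]
finger_gap: 0.7
clock: 1.6
eef_pos: [526.5, -77.6, 164.8]
eef_rot: [-3.141, -0.003, -0.038]
wrist_force: [0.2, -0.1, 0.8]
finger_gap: 0.3
shift [-2.15  1.89 26.74] turn 0.14 t 1.6 F [ 0.18 -0.08  0.81] tip z 156.7521864437521 [-3.141e+00 -3.000e-03 -3.800e-02] gap 0.30679887295638625
```

```bash
python3 -m handwheel '[[-0.002,0.0019,0.0265,0],[-0.002,0.0019,0.0265,0],[-0.002,0.0019,0.0265,0]]'
python3 rel.py 2 -23.5 127
python3 - <<'E'
from cell import cams,read_state
import cv2,numpy as np
s=cams.camera("scene")[150:270,190:400,::-1];t=cams.camera("top")[130:230,110:320,::-1]
cv2.imwrite("pics/c2.png",cv2.resize(np.vstack([s,t]),None,fx=2.7,fy=2.7,interpolation=cv2.INTER_CUBIC))
print(read_state()["wrist_force"],read_state()["moment"])
E
```

```text
clock: 1.98
eef_pos: [525.1, -79.8, 139.9]
eef_rot: [-3.141, -0.005, -0.039]
wrist_force: [0.4, -0.3, 0.3]
finger_gap: 0.5
shift [-0.77 -0.34  4.87] turn 0.11 t 1.975 F [ 0.39 -0.35  0.28] tip z 131.87111798989338 [-3.141 -0.005 -0.039] gap 0.5218902266974554
[-0.14803247  1.2943598   0.47932844] [-0.02754641 -0.01978313  0.0162144 ]
```

View pics/c2.png

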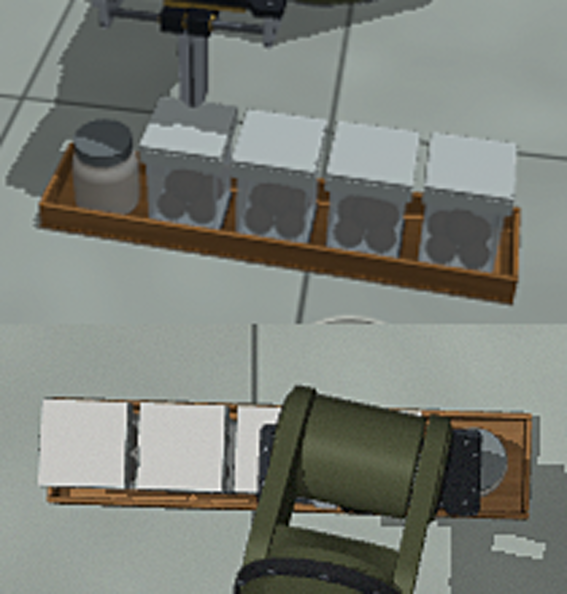

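Scene crop: closed fingertips are over lid 2 near its front, in the middle sideways. Now feeling for contact.

```bash
p='eef_pos|wrist'
python3 -m handwheel '[[-0.0005,0,0.004,0],[-0.0005,0,0.004,0]]' |egrep $p
python3 -m handwheel '[[0,0,0.001,0],[0,0,0.001,0]]' |egrep $p
python3 -m handwheel '[[0,0,0.001,0],[0,0,0.001,0]]' |egrep $p
python3 -m handwheel '[[0,0,0.001,0],[0,0,0.001,0]]' |egrep $p
```

```text
eef_pos: [524.5, -79.6, 135.7]
wrist_force: [-0.1, -0.1, -0.1]
eef_pos: [524.5, -79.6, 134.6]
wrist_force: [-0.6, -0.8, -0.4]
eef_pos: [524.5, -79.6, 133.5]
wrist_force: [-0.2, 0.3, -0.7]
eef_pos: [524.4, -79.6, 132.4]
wrist_force: [0.3, -1.1, -0.8]
```

```bash
p='eef_pos|wrist'
python3 -m handwheel '[[0,0,0.001,0],[0,0,0.001,0]]' |egrep $p
python3 -m handwheel '[[0,0,0.001,0],[0,0,0.001,0]]' |egrep $p
python3 -m handwheel '[[0,0,0.001,0],[0,0,0.001,0]]' |egrep $p
```

```text
eef_pos: [524.4, -79.6, 131.4]
wrist_force: [0.4, -0.0, 0.7]
eef_pos: [524.4, -79.6, 130.3]
wrist_force: [0.2, 0.1, 1.1]
eef_pos: [524.5, -79.6, 129.4]
wrist_force: [-1.7, 0.3, 3.0]
```

```bash
p='eef_pos|wrist'
python3 -m handwheel '[[0,0,0.001,0],[0,0,0.001,0]]' |egrep $p
python3 -m handwheel '[[0,0,0.0005,0],[0,0,0.0005,0]]' |egrep $p
python3 - <<'E'
from cell import cams,read_state
import cv2
cv2.imwrite("pics/l2.png",cams.camera("scene")[:,:,::-1]);print(read_state()["wrist_force"],read_state()["clock"])
E
```

```text
eef_pos: [524.5, -79.6, 128.5]
wrist_force: [-1.8, 0.2, 4.4]
eef_pos: [524.5, -79.6, 128.2]
wrist_force: [-1.3, 0.9, 5.7]
[-1.71939819 -0.58499377  5.76556126] 4.375
```

Lid 2 sinks at about 2.3 N/mm from contact, which is just the foam, so it is on properly. Lid 3 next.

```bash
p='eef_pos|wrist'
python3 -m handwheel '[[0,0,-0.012,0],[0,-0.045,-0.012,0],[0,-0.09,-0.012,0],[0,-0.09,-0.012,0],[0,-0.09,-0.008,0]]' |egrep $p
python3 rel.py 3 -23.5 127
```

```text
eef_pos: [528.1, 10.0, 136.6]
wrist_force: [-0.6, 0.8, -0.4]
shift [-0.18 -0.44  1.58] turn 0.15 t 5.0 F [-0.57  0.77 -0.38] tip z 128.57938334159448 [-3.142 -0.006 -0.038] gap 0.49174362537201055
```

```bash
p='eef_pos|wrist'
python3 -m handwheel '[[0,0,0.002,0],[0,0,0.002,0]]' |egrep $p
python3 -m handwheel '[[0,0,0.001,0],[0,0,0.001,0]]' |egrep $p
python3 -m handwheel '[[0,0,0.001,0],[0,0,0.001,0]]' |egrep $p
python3 -m handwheel '[[0,0,0.001,0],[0,0,0.001,0]]' |egrep $p
```

```text
eef_pos: [528.1, 9.3, 134.4]
wrist_force: [-0.2, -0.0, 0.1]
eef_pos: [528.0, 9.1, 133.3]
wrist_force: [0.2, -0.2, 0.3]
eef_pos: [528.0, 9.0, 132.2]
wrist_force: [0.4, 0.6, -0.0]
eef_pos: [528.0, 9.1, 131.2]
wrist_force: [-0.1, -0.5, 0.2]
```

```bash
p='eef_pos|wrist'
python3 -m handwheel '[[0,0,0.001,0],[0,0,0.001,0]]' |egrep $p
python3 -m handwheel '[[0,0,0.001,0],[0,0,0.001,0]]' |egrep $p
python3 -m handwheel '[[0,0,0.001,0],[0,0,0.001,0]]' |egrep $p
```

```text
eef_pos: [528.0, 9.1, 130.1]
wrist_force: [0.6, -0.2, -0.1]
eef_pos: [528.0, 9.1, 129.1]
wrist_force: [0.0, 0.0, 0.4]
eef_pos: [528.0, 9.1, 128.2]
wrist_force: [-0.7, 0.0, 1.7]
```

```bash
p='eef_pos|wrist'
python3 -m handwheel '[[0,0,0.001,0],[0,0,0.001,0]]' |egrep $p
python3 -m handwheel '[[0,0,0.001,0],[0,0,0.001,0]]' |egrep $p
```

```text
eef_pos: [528.0, 9.1, 127.2]
wrist_force: [-1.8, 0.1, 4.4]
eef_pos: [528.1, 9.1, 126.5]
wrist_force: [-2.9, -0.4, 6.9]
```

Lid 3 is also stiff at about 2.7 N/mm, so it is on properly. Lid 4 next.

```bash
p='eef_pos|wrist'
python3 -m handwheel '[[0,0,-0.013,0],[0,-0.045,-0.013,0],[0,-0.09,-0.013,0],[0,-0.09,-0.013,0],[0,-0.09,-0.009,0]]' |egrep $p
python3 rel.py 4 -23.5 127
python3 -m handwheel '[[0,0,0.001,0],[0,0,0.001,0]]' |egrep $p
python3 -m handwheel '[[0,0,0.001,0],[0,0,0.001,0]]' |egrep $p
python3 -m handwheel '[[0,0,0.001,0],[0,0,0.001,0]]' |egrep $p
```

```text
eef_pos: [531.7, 98.7, 135.8]
wrist_force: [0.4, 0.0, -0.5]
shift [-0.17 -1.66  0.81] turn 0.08 t 7.875 F [ 0.44  0.01 -0.48] tip z 127.80677485565846 [ 3.142 -0.006 -0.039] gap 0.22669880710824117
eef_pos: [531.8, 98.0, 134.8]
wrist_force: [-0.6, -0.6, -0.1]
eef_pos: [531.8, 97.7, 133.8]
wrist_force: [0.2, -0.4, -0.1]
eef_pos: [531.7, 97.7, 132.7]
wrist_force: [0.3, -0.5, 0.5]
```

```bash
p='eef_pos|wrist'
python3 -m handwheel '[[0,0,0.001,0],[0,0,0.001,0]]' |egrep $p
python3 -m handwheel '[[0,0,0.001,0],[0,0,0.001,0]]' |egrep $p
python3 -m handwheel '[[0,0,0.001,0],[0,0,0.001,0]]' |egrep $p
```

```text
eef_pos: [531.7, 97.7, 131.6]
wrist_force: [-0.1, 0.3, 0.5]
eef_pos: [531.7, 97.7, 130.5]
wrist_force: [-0.3, -0.5, -0.1]
eef_pos: [531.7, 97.7, 129.5]
wrist_force: [0.3, 1.0, 1.0]
```

```bash
p='eef_pos|wrist'
python3 -m handwheel '[[0,0,0.001,0],[0,0,0.001,0]]' |egrep $p
python3 -m handwheel '[[0,0,0.001,0],[0,0,0.001,0]]' |egrep $p
```

```text
eef_pos: [531.8, 97.8, 128.6]
wrist_force: [-0.9, 0.3, 2.4]
eef_pos: [531.8, 97.8, 127.7]
wrist_force: [-1.8, 0.0, 4.4]
```

```bash
p='eef_pos|wrist'
python3 -m handwheel '[[0,0,0.0008,0],[0,0,0.0008,0]]' |egrep $p
python3 -m handwheel '[[0,0,-0.013,0],[0,-0.045,-0.013,0],[0,-0.092,-0.013,0],[0,-0.092,-0.013,0],[0,-0.092,-0.009,0]]' |egrep $p
python3 rel.py 5 -23.5 127
python3 -m handwheel '[[0,0,0.001,0],[0,0,0.001,0]]' |egrep $p
python3 -m handwheel '[[0,0,0.001,0],[0,0,0.001,0]]' |egrep $p
```

```text
eef_pos: [531.8, 97.8, 127.2]
wrist_force: [-3.0, -0.4, 6.7]
eef_pos: [535.6, 189.4, 136.4]
wrist_force: [0.4, 0.4, -0.9]
shift [-0.36 -0.93  1.41] turn 0.02 t 10.75 F [ 0.44  0.4  -0.89] tip z 128.40905782181432 [ 3.141 -0.006 -0.04 ] gap 0.4953420103524315
eef_pos: [535.7, 188.6, 135.4]
wrist_force: [-0.2, 0.3, -0.4]
eef_pos: [535.7, 188.4, 134.4]
wrist_force: [0.0, 0.6, -0.2]
```

Lid 4 is stiff too, so lid 5 should rock; checking.

```bash
p='eef_pos|wrist'
python3 -m handwheel '[[0,0,0.001,0],[0,0,0.001,0]]' |egrep $p
python3 -m handwheel '[[0,0,0.001,0],[0,0,0.001,0]]' |egrep $p
python3 -m handwheel '[[0,0,0.001,0],[0,0,0.001,0]]' |egrep $p
python3 -m handwheel '[[0,0,0.001,0],[0,0,0.001,0]]' |egrep $p
```

```text
eef_pos: [535.7, 188.3, 133.3]
wrist_force: [-0.0, 0.6, 0.2]
eef_pos: [535.7, 188.4, 132.2]
wrist_force: [-0.2, 0.6, -0.7]
eef_pos: [535.7, 188.4, 131.2]
wrist_force: [0.4, 0.6, -0.5]
eef_pos: [535.6, 188.4, 130.1]
wrist_force: [-1.1, -0.0, 1.6]
```

```bash
p='eef_pos|wrist'
python3 -m handwheel '[[0,0,0.001,0],[0,0,0.001,0]]' |egrep $p
python3 -m handwheel '[[0,0,0.001,0],[0,0,0.001,0]]' |egrep $p
python3 -m handwheel '[[0,0,0.0005,0],[0,0,0.0005,0]]' |egrep $p
```

```text
eef_pos: [535.6, 188.4, 129.2]
wrist_force: [-1.2, -0.2, 2.1]
eef_pos: [535.6, 188.4, 128.1]
wrist_force: [-1.6, -0.2, 3.4]
eef_pos: [535.6, 188.4, 127.7]
wrist_force: [-2.8, 0.1, 3.3]
```

```bash
p='eef_pos|wrist'
python3 -m handwheel '[[0,0,0.001,0],[0,0,0.001,0]]' |egrep $p
python3 -m handwheel '[[0,0,0.0006,0],[0,0,0.0006,0]]' |egrep $p
python3 - <<'E'
from cell import cams
import cv2
cv2.imwrite("pics/l5.png",cams.camera("scene")[:,:,::-1])
a=cv2.imread("pics/l2.png")[180:260,230:400];b=cv2.imread("pics/l5.png")[180:260,230:400]
import numpy as np
cv2.imwrite("pics/c3.png",cv2.resize(np.vstack([a,b]),None,fx=3.7,fy=3.7,interpolation=cv2.INTER_CUBIC))
E
```

```text
eef_pos: [535.6, 188.4, 126.9]
wrist_force: [-3.9, -0.2, 5.5]
eef_pos: [535.6, 188.4, 126.5]
wrist_force: [-3.5, -0.6, 7.1]
```

View pics/c3.png

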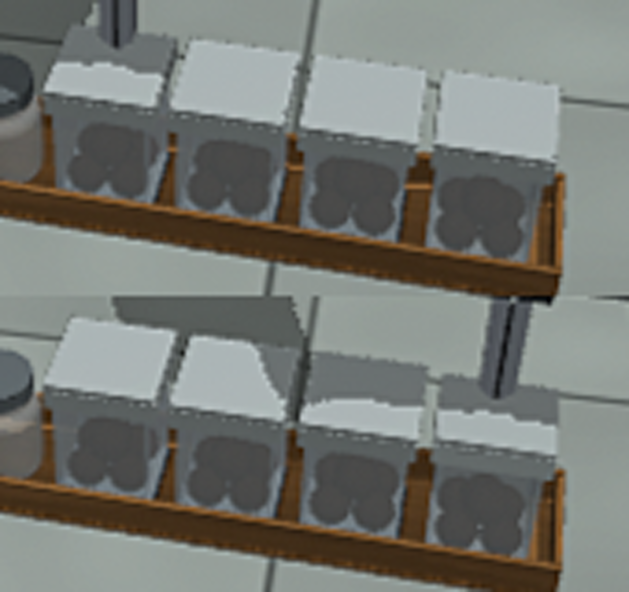

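Lower half, lid 5 under the fingers: its far (back) edge has risen about 7 zoomed px compared with the upper half. The force curve is soft at about 0.9 N/mm, then stiffens from about 127.7 mm. So lid 5 is the loose one. Lift and go to its middle.

```bash
p='eef_pos|wrist'
python3 -m handwheel '[[0,0,-0.012,0],[0.012,0,-0.012,0],[0.0235,0,-0.012,0],[0.0235,0,-0.012,0],[0.0235,0,-0.012,0]]' |egrep $p
python3 rel.py 5 0 127
python3 - <<'E'
from cell import cams
import cv2
cv2.imwrite("pics/c4.png",cv2.resize(cams.camera("scene")[180:260,300:400,::-1],None,fx=6,fy=6,interpolation=cv2.INTER_CUBIC))
E
```

```text
eef_pos: [558.9, 187.4, 138.2]
wrist_force: [-0.1, 0.1, -0.2]
shift [-0.25 -1.98  3.21] turn -0.06 t 14.175 F [-0.1   0.12 -0.22] tip z 130.2089404722463 [ 3.141 -0.005 -0.042] gap 0.8219594825017047
```

View pics/c4.png

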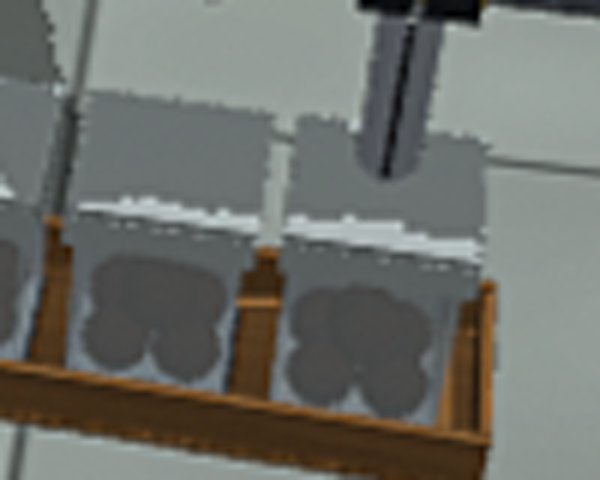

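Fingertip at (385,178) against a lid centre of about (387,185). It is still about 5 mm above the lid, so it is well centred. Press.

```bash
p='eef_pos|wrist'
python3 -m handwheel '[[0,-0.002,0.006,0],[0,-0.002,0.006,0],[0,-0.002,0.008,0]]' |egrep $p
python3 -m handwheel '[[0,0,0.001,0],[0,0,0.001,0]]' |egrep $p
python3 -m handwheel '[[0,0,0.001,0],[0,0,0.001,0]]' |egrep $p
python3 -m handwheel '[[0,0,0.001,0],[0,0,0.001,0]]' |egrep $p
```

```text
eef_pos: [558.9, 189.5, 130.5]
wrist_force: [-2.1, 0.1, 3.4]
eef_pos: [558.9, 189.6, 129.8]
wrist_force: [-2.0, -0.5, 3.9]
eef_pos: [558.9, 189.6, 129.1]
wrist_force: [-2.2, 0.0, 6.8]
eef_pos: [558.9, 189.6, 128.5]
wrist_force: [-3.7, -0.4, 6.2]
```

```bash
p='eef_pos|wrist'
python3 -m handwheel '[[0,0,0.001,0],[0,0,0.001,0]]' |egrep $p
python3 -m handwheel '[[0,0,0.001,0],[0,0,0.001,0]]' |egrep $p
python3 -m handwheel '[[0,0,0.001,0],[0,0,0.001,0]]' |egrep $p
python3 -m handwheel '[[0,0,0.001,0],[0,0,0.001,0]]' |egrep $p
```

```text
eef_pos: [559.0, 189.6, 127.9]
wrist_force: [-2.9, -0.7, 7.6]
eef_pos: [558.9, 189.6, 127.3]
wrist_force: [-4.2, -0.3, 6.9]
eef_pos: [558.9, 189.6, 126.7]
wrist_force: [-4.2, -0.1, 7.8]
eef_pos: [558.9, 189.6, 126.1]
wrist_force: [-3.8, -0.7, 7.4]
```

```bash
p='eef_pos|wrist'
python3 -m handwheel '[[-0.0004,0,0.0015,0],[-0.0004,0,0.0015,0]]' |egrep $p
python3 -m handwheel '[[-0.0004,0,0.0015,0],[-0.0004,0,0.0015,0]]' |egrep $p
python3 -m handwheel '[[0,0,0.0015,0],[0,0,0.0015,0]]' |egrep $p
```

```text
eef_pos: [558.8, 189.6, 125.2]
wrist_force: [-3.0, -0.6, 7.5]
eef_pos: [558.8, 189.6, 124.3]
wrist_force: [-2.1, -0.9, 9.0]
eef_pos: [558.9, 189.6, 123.5]
wrist_force: [-3.7, -1.2, 9.5]
```

```bash
p='eef_pos|wrist'
python3 -m handwheel '[[-0.0004,0,0.0015,0],[-0.0004,0,0.0015,0]]' |egrep $p
python3 -m handwheel '[[-0.0003,0,0.0015,0],[-0.0003,0,0.0015,0]]' |egrep $p
```

```text
eef_pos: [558.9, 189.6, 123.0]
wrist_force: [-3.8, -2.2, 11.3]
eef_pos: [558.9, 189.6, 122.6]
wrist_force: [-3.9, -2.4, 11.9]
```

```bash
p='clock|eef_pos|wrist'
python3 -m handwheel '[[-0.0003,0,0.002,0],[-0.0003,0,0.002,0]]' |egrep $p
python3 -m handwheel '[[0,0,0.0015,0],[0,0,0.0015,0],[0,0,0.0015,0],[0,0,0.0015,0]]' |egrep $p
```

```text
clock: 17.85
eef_pos: [558.9, 189.6, 121.8]
wrist_force: [-4.8, -0.9, 14.2]
clock: 18.35
eef_pos: [559.0, 189.6, 121.5]
wrist_force: [-7.4, -2.4, 15.3]
```

```bash
python3 - <<'E'
from cell import cams,read_state
import cv2
cv2.imwrite("pics/c5.png",cv2.resize(cams.camera("scene")[150:310,180:400,::-1],None,fx=3.5,fy=3.5,interpolation=cv2.INTER_CUBIC))
for i in range(4):
  cams.camera("top"); s=read_state();print(s["clock"],s["wrist_force"].round(1),s["eef_pos"].round(2))
E
```

```text
18.45 [-7.6 -2.5 14.6] [559.   189.62 121.47]
18.5 [-7.  -2.  15.3] [559.   189.61 121.51]
18.55 [-7.6 -1.2 14.2] [559.01 189.61 121.49]
18.6 [-6.9 -1.5 14.5] [559.02 189.63 121.53]
```

View pics/c5.png

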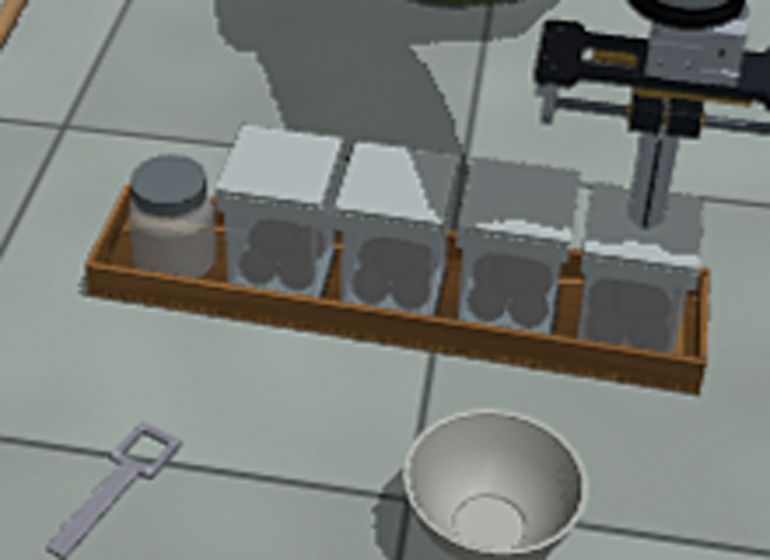

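Fingertips at (648,225) rest in the middle of the fifth lid, which is level and low; the screw-top, bowl and opener look unmoved. The push is steady at 14–15 N, so I'm handing in.

```bash
python3 -c "
from cell import manip;print(manip.sign_off())"
```

```text
the job is handed in; nothing more can be done
None
```

The loose lid was the one in the fifth place, at the rack's +y end. I pressed it home and handed the job in at about 18.6 s, with the fingertips still pushing on its middle.

- **Finding it:** I pressed the lids in places 2 to 5 near their front edge only.
  - The lids in places 2, 3 and 4 only sank with the foam, at about 2 to 3.5 N/mm. Those presses peaked at 5.7 to 6.9 N.
  - The lid in place 5 gave softly at about 0.9 N/mm, then stiffened, and the picture showed its back edge rising. That press reached 7.1 N, a little over the stated 3 to 6 N tipping range.
- **Seating it:** Pressed in the middle, lid 5 moved down at a steady 7.5 N or so, then stiffened. Total travel was about 10.1 mm at 15 N. About 6 mm of that is foam, which leaves about 4.0 mm, the full seating depth.
- **Last check:** The push held steady at 14 to 15 N. The last picture shows the lid level, with the screw-top, bowl and opener looking unmoved. The mug and spoon were outside that picture, and I did not check them again.
- **Imperfect:** A sideways drag of about 7 N remained at the fingertips, and small corrections did not remove it. The fingertips did not slip. The seating depth comes from force and height readings, not a direct measurement.

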